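# Unload the drying stack

## Task

The glue in two repaired printing blocks has dried under the weight: take the stack on the cork-topped base apart from the top down, one piece at a time, and put every piece in the place made for it. The brass weight goes down into its dark wooden stand, the aluminium plate and the plywood caul each flat between the brass pins of the rest of its own size, and each block face up, flat, in the lined tray of its own size. Set each piece down, do not drop it, and leave it released.

Things in the scene. Friction and masses are not known exactly. Their poses are not given: they have to be found in the camera images.
- weight: Brass weight, about 0.33 kg, top of the stack: cylinder 36 mm in diameter and 34 mm tall, above it a narrow neck and a round knob 22 mm in diameter (knob at 47 to 54 mm, top at 58 mm). Can be gripped round the cylinder. Origin: centre of the underside; z up.
- plate: Flat aluminium pressing plate, 48 mm (x) by 58 mm (y), 16 mm thick, 0.12 kg; lies under the weight, on the small block. Origin: centre of the underside; z up.
- block_small: Small printing block of pale yellow boxwood with a dark red face that carries a flower, 76 mm (x) by 42 mm (y), 23 mm thick, 0.06 kg; lies face up under the plate, on the caul. Origin: centre of the underside; z up, out of the face.
- caul: Caul (pressing board) of pale plywood, 98 mm (x) by 60 mm (y), 16 mm thick, 0.065 kg; lies under the small block, on the large block. Origin: centre of the underside; z up.
- block_large: Large printing block of brown pearwood with a black face that carries a leafy twig, 124 mm (x) by 50 mm (y), 23 mm thick, 0.11 kg; lies face up at the bottom of the stack, on the fixed cork-topped press base (144 x 84 mm, top 15 mm above the bench). Origin: centre of the underside; z up, out of the face. The x axes of plate, blocks and caul in the stack agree within about 0.2 rad.
- weight_stand: Place of the weight: round stand of dark wood, fixed, 64 mm in diameter, 18 mm tall, with an open bore 44 mm in diameter (4 mm clear round the weight) whose floor is 4 mm above the bench. Origin: centre of the underside on the bench; z up.
- rest_plate: Place of the plate: small pale wooden rest, fixed, 71 mm (x) by 81 mm (y), with two battens whose tops are 12 mm above the bench and eight brass pins, two on each side, that end 17.5 mm above the bench and leave 4.5 mm free on each side of the plate. The plate lies on the battens, its x axis along the rest's x axis (either way round). Origin: centre of the underside on the bench; z up.
- tray_small: Place of the small block: small brown wooden tray lined in grey, fixed, outside 96 mm (x) by 62 mm (y), inside 86 by 52 mm (5 mm free on each side), floor 5 mm and wall tops 11 mm above the bench. The block lies with its x axis along the tray's x axis (either way round). Origin: centre of the underside on the bench; z up.
- rest_caul: Place of the caul: large pale wooden rest, fixed, 121 mm (x) by 83 mm (y), with two battens whose tops are 12 mm above the bench and eight brass pins, two on each side, that end 17.5 mm above the bench and leave 4.5 mm free on each side of the caul. The caul lies on the battens, its x axis along the rest's x axis (either way round). Origin: centre of the underside on the bench; z up.
- tray_large: Place of the large block: large brown wooden tray lined in blue, fixed, outside 144 mm (x) by 70 mm (y), inside 134 by 60 mm (5 mm free on each side), floor 5 mm and wall tops 11 mm above the bench. The block lies with its x axis along the tray's x axis (either way round). Origin: centre of the underside on the bench; z up.

How it is judged (in metres and radians):
On the way, in this order (a step that is already met when the one before it is completed fails the run):
1. the brass weight stands in its bored stand (horizontal distance between weight and weight_stand below 0.01 m and z of weight in the frame of weight_stand between 0.001 and 0.007 m and angle between weight's own z axis and vertical below 0.08 rad), for 0.2 s.
2. the aluminium plate lies between the pins of its rest (horizontal distance between plate and rest_plate below 0.01 m and z of plate in the frame of rest_plate between 0.009 and 0.015 m and angle between plate's own z axis and vertical below 0.08 rad and angle between the x axis of plate and the x axis of rest_plate, either way round below 0.2 rad), for 0.2 s.
3. the small block lies face up in the small tray (horizontal distance between block_small and tray_small below 0.01 m and z of block_small in the frame of tray_small between 0.002 and 0.008 m and angle between block_small's own z axis and vertical below 0.08 rad and angle between the x axis of block_small and the x axis of tray_small, either way round below 0.2 rad), for 0.2 s.
4. the plywood caul lies between the pins of its rest (horizontal distance between caul and rest_caul below 0.01 m and z of caul in the frame of rest_caul between 0.009 and 0.015 m and angle between caul's own z axis and vertical below 0.08 rad and angle between the x axis of caul and the x axis of rest_caul, either way round below 0.2 rad), for 0.2 s.
5. the large block lies face up in the large tray (horizontal distance between block_large and tray_large below 0.01 m and z of block_large in the frame of tray_large between 0.002 and 0.008 m and angle between block_large's own z axis and vertical below 0.08 rad and angle between the x axis of block_large and the x axis of tray_large, either way round below 0.2 rad), for 0.2 s.
At the end, for the whole second after the job is handed in: All five pieces are at rest, released, each in its own place: within 10 mm of its centre, within 3 mm of the seated height (bore floor, battens, tray floor), level and face up within 0.08 rad, and, but for the weight, in line with the place within 0.2 rad (all of step 1 and all of step 2 and all of step 3 and all of step 4 and all of step 5 and linear speed of each of weight, plate, block_small, caul, block_large below 0.02 m/s); the robot touches nothing.
It fails at once if the weight is dropped: it falls freely, out of the fingers, faster than 0.6 m/s (about 2 cm) (linear speed of weight above 0.6 m/s and contact force between the fingers and weight below 0.1 N).
It fails at once if the plate is dropped: it falls freely, out of the fingers, faster than 0.6 m/s (about 2 cm) (linear speed of plate above 0.6 m/s and contact force between the fingers and plate below 0.1 N).
It fails at once if the small block is dropped: it falls freely, out of the fingers, faster than 0.6 m/s (about 2 cm) (linear speed of block_small above 0.6 m/s and contact force between the fingers and block_small below 0.1 N).
It fails at once if the caul is dropped: it falls freely, out of the fingers, faster than 0.6 m/s (about 2 cm) (linear speed of caul above 0.6 m/s and contact force between the fingers and caul below 0.1 N).
It fails at once if the large block is dropped: it falls freely, out of the fingers, faster than 0.6 m/s (about 2 cm) (linear speed of block_large above 0.6 m/s and contact force between the fingers and block_large below 0.1 N).
It also fails if it takes over 128 s, if anything falls off the work surface, if the arm or the gripper's body presses on something with over 40 N, if the wrist force passes 120 N, or if a joint passes its speed limit or range.

## Robot

A 7-joint arm with a two-finger parallel gripper is mounted at the origin on the work surface; the furniture and walls round the work are solid. World frame = base frame: x ahead of the robot, y to its left, z up, the work surface at z = 0. Lengths are in mm, angles in rad, forces in N, time in s.
With the tool pointing down it reaches from about 400 to 925 mm from the base axis. Payload 4.1 kg.
Tool frame: the origin (TCP) lies midway between the tips of the shut fingers; the grasp point (between the pads) lies ctrl.hold_point_z behind it (ctrl.hold_point_z is the distance from the TCP to the grasp point, in mm); z points along the fingers, y is the direction in which the jaws open and shut (so a half turn about z gives the same grasp; the last joint's range is limited). The gripper opens to 85 mm and grips with 20 to 120 N. Pads are 22 mm wide; open, the fingers measure 114 mm over their backs; the gripper's body (76 mm by 85 mm) begins 54 mm behind the grasp point. The pads swing forward as they close: fully open they stand 13 mm farther back than shut.
Start: joints at [-1.369, 0.398, 0.045, 1.537, -0.019, 1.207, -0.051], TCP at [192.563, 620.857, 231.347] pointing down, gripper open.
Joint ranges: [-2.82, 2.82], [-0.49, 2.23], [-1.37, 1.46], [0, 2.46], [-1.36, 4.5], [0.23, 2], [-2.94, 2.94]. Speed limits (rad/s): [2.57, 2.57, 3.14, 3.14, 3.14, 3.14, 3.14].

## Interface

Orientations are given as a unit quaternion [x, y, z, w].
In Python, from station import ctrl, optics gives the robot as it stands. The module is installed in compiled form; this text tells all that it offers.
- The arm moves only by the tool send_rows, never from a script. Its argument "motion" is a list of rows, each a list of 7 numbers: the shift along the tool's x, y, z in mm, then the turn, a rotation vector about the tool's x, y, z in rad, then the finger opening in mm, from 0 to 85.4. In form: [[tx, ty, tz, rx, ry, rz, grip], ...]. A call has 1 to 12 rows; each row shifts and turns the commanded pose from where the row before left it, along the tool's axes as they then stand; what a row does not reach is not made up. A row lasts 1/10 s, in which the tool goes at most 50 mm and 8.59 degrees, less where a joint would pass 70% of its speed; a pose out of reach is approached as far as the arm can. A call is refused whole if a number of a shift passes 50 or a number of a turn 0.15, either way. A call with a gripper value outside its range is refused whole. The fingers move at their own pace and stop on an object; "grip_force" is the grip in N (left out, the last holds). Time passes only in rows, so rows that do not move let the fingers close. It gives the time, the measured TCP pose, the force and the opening at its end, in the units of the state.
- ctrl.state(): the state, without advancing time (a new reading comes with each control period).
- optics.camera(name): name is "scene" or "top" or "wrist"; returns the picture (480x640x3 uint8, red, green, blue); there is no depth.
- optics.calibration(name): a dict with "K" (3x3 intrinsics, pixels), "origin" and "orientation" of the camera in the world; the wrist camera has in their place "tool_from_camera" (4x4, takes a point from camera to tool coordinates, whose origin is the TCP and whose axes are the flange's). Camera axes: x right, y down, z forward; pixel columns grow to the right and rows downward; lengths in mm; the calibration is good to about 2 mm. A picture is of the moment at which its call begins: read the wrist's pose just before it. calibration takes no time and is no camera call.
- ctrl.hand_in(): hands the job in, once; it reports no verdict.
Trained networks look in the newest picture that a camera, given by its name, has taken for a name from the list of things; names that differ only in an ending like _2 or _b are one class to them, and where a whole thing is asked for, a point or a joint stands for the part that bears it (a point fixed in the world has none). Each returns a list of dicts, best first, with "score" (0 to 1); they miss things now and then, are a little off and sometimes report something else, mostly with a low value. They report only what shows in the picture. A call takes as long as a camera call.
- optics.boxes_of(camera, query): "point" ([column, row] in pixels, amid what is visible of it).
- optics.silhouettes(camera, query): "mask" (480x640 bool, what is visible of it) and "point" ([column, row] in pixels, amid what is visible of it).
- optics.place_of(camera, query): "point" ([column, row] in pixels: a listed point, or the origin of a listed thing).
The state is a dict: "clock": time; "joints": joint angles; "joint_velocities": joint speeds; "effort": joint torques, N m; "ee_pos": TCP position; "tool_rot": TCP orientation; "wrist_force": force on the tool from outside, world axes, zero at the start; "ft_torque": the same for the moment, N m; "opening": finger opening in mm.
Only numpy, scipy, OpenCV 4.12 (cv2) and the standard library are available. Lean on these libraries where they do the work, as an engineer would, in place of code of your own. Each camera call takes 0.05 s, during which the arm holds its last target. There are 200 camera calls.

## Working session

There is one attempt and no reset: what is moved stays moved. The work goes in short steps, Python scripts to look and compute and a tool call to move; the robot and the scene stay as the last step left them, time stands still between calls to the robot, and variables do not carry over. Pictures are saved under pics/ and viewed, about 12 in all and at most 16, crops included, and the job is handed in when it is done.

Besides the shell and the picture viewer there is one more tool, called after "Call:" as name(argument=value, ...), one argument or row to a line, values as JSON. send_rows: Moves the arm, as the interface text tells. Its arguments: {"type":"object","properties":{"motion":{"type":"array"},"grip_force":{"type":"number"}},"required":["motion"]}

```bash
mkdir -p pics; python3 - <<'E'
from station import ctrl, optics
import cv2
s=ctrl.state();print(s, ctrl.hold_point_z)
for c in ("top","scene"):
    im=optics.camera(c);cv2.imwrite(f"pics/{c}0.png",im[:,:,::-1])
    k=optics.calibration(c);print(c,k)
    if c=="top":
        for n in "weight plate block_small caul block_large weight_stand rest_plate tray_small rest_caul tray_large".split():
            print(n,[(r["point"],round(r["score"],2)) for r in optics.place_of(c,n)[:2]])
print(optics.calibration("wrist"))
E
```

```text
{'clock': 0.0, 'joints': array([-1.36895859,  0.39921137,  0.04504093,  1.5379388 , -0.01870031,
        1.20690386, -0.05069536]), 'joint_velocities': array([-0.00100131,  0.00057087, -0.00123008, -0.00160616,  0.0014464 ,
       -0.00017634, -0.00047403]), 'effort': array([-1.11475049e-05, -4.75123787e+01,  1.36450622e+00, -2.54225242e+01,
        1.16005845e-02,  9.50042624e-03, -5.43983163e-06]), 'ee_pos': array([192.39640927, 620.17531281, 230.22495097]), 'tool_rot': array([ 1.49798283e-01,  9.88716053e-01, -1.01663693e-03, -8.15766706e-05]), 'wrist_force': array([ 0.41527543,  0.51628842, -0.48445058]), 'ft_torque': array([ 0.00281142, -0.05202278,  0.02957524]), 'opening': 85.22943833378021} 18.700000000000003
top {'K': array([[469.27330899,   0.        , 316.97873452],
       [  0.        , 469.27330899, 239.57827097],
       [  0.        ,   0.        ,   1.        ]]), 'origin': array([451.07318142, -44.02677602, 946.8967963 ]), 'orientation': array([ 0.71577795, -0.69642527,  0.0320293 , -0.04034722])}
weight [([412.6, 289.1], 0.58)]
plate [([408.4, 291.7], 0.92)]
block_sm
[... 429 characters left out ...]
        ,   0.        ,   1.        ]]), 'origin': array([107.30207151, 541.46532325, 533.83563104]), 'orientation': array([-0.26729731,  0.82586593, -0.46824324,  0.16506325])}
{'K': array([[338.72048913,   0.        , 318.58570225],
       [  0.        , 338.72048913, 238.95363237],
       [  0.        ,   0.        ,   1.        ]]), 'tool_from_camera': array([[ 3.85033765e-04, -9.63396438e-01, -2.68080502e-01,
         6.76444887e+01],
       [ 9.99999810e-01,  4.99825946e-04, -3.59954727e-04,
         3.98226900e-01],
       [ 4.80772692e-04, -2.68080312e-01,  9.63396447e-01,
        -1.43588633e+02],
       [ 0.00000000e+00,  0.00000000e+00,  0.00000000e+00,
         1.00000000e+00]])}
```

View pics/top0.png

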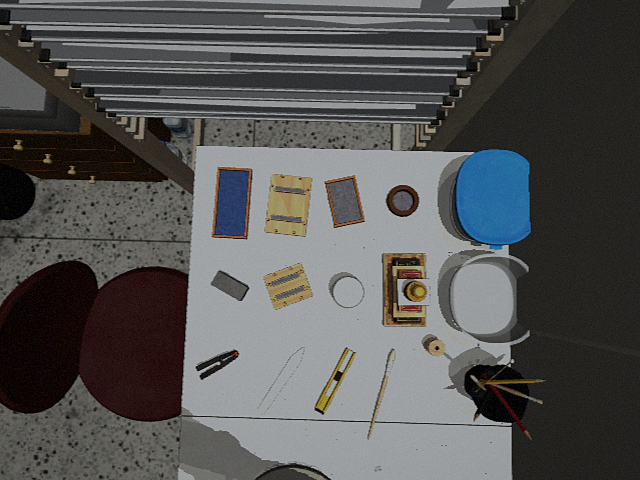

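View pics/scene0.png

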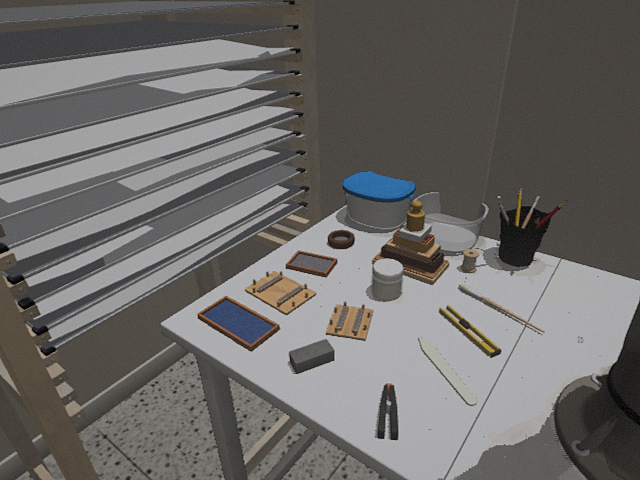

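The top view shows places along the row at about 200: blue tray (232,203), caul rest (288,205), grey tray (345,202) and stand (403,201). The plate rest is at (288,286), the stack at (405,290), and a white jar stands between them at (348,291).

```bash
cat > h.py <<'E'
from station import ctrl, optics
import numpy as np, cv2
from scipy.spatial.transform import Rotation as R
def cam(name, st=None):
    k=optics.calibration(name); K=k["K"]
    if "origin" in k: return K, R.from_quat(k["orientation"]).as_matrix(), np.array(k["origin"])
    st=st or ctrl.state(); T=k["tool_from_camera"]; Rt=R.from_quat(st["tool_rot"]).as_matrix()
    return K, Rt@T[:3,:3], st["ee_pos"]+Rt@T[:3,3]
def px2w(c, uv, z):
    K,Rm,o=c; uv=np.atleast_2d(np.float64(uv))
    d=(Rm@np.linalg.inv(K)@np.c_[uv,np.ones(len(uv))].T).T
    return o+d*((z-o[2])/d[:,2])[:,None]
def w2px(c,P):
    K,Rm,o=c; q=(K@Rm.T@(np.atleast_2d(P)-o).T).T; return q[:,:2]/q[:,2:]
def rect(c,mask,z):
    "minAreaRect on plane z: centre, dims, angle (deg, world) of the long side"
    cs,_=cv2.findContours(mask.astype(np.uint8),0,cv2.CHAIN_APPROX_NONE)
    p=px2w(c,max(cs,key=cv2.contourArea)[:,0],z)[:,:2]
    b=cv2.boxPoints(cv2.minAreaRect(p.astype(np.float32)))
    e=[b[1]-b[0],b[2]-b[1]]; e.sort(key=np.linalg.norm)
    return b.mean(0).round(1),[round(float(np.linalg.norm(x)),1) for x in e],round(float(np.degrees(np.arctan2(e[1][1],e[1][0]))%180),1)
def jaw():
    st=ctrl.state(); y=R.from_quat(st["tool_rot"]).as_matrix()[:,1]; return np.degrees(np.arctan2(y[1],y[0]))
E
python3 - <<'E'
from h import *
im=optics.camera("top"); c=cam("top")
for n,z in dict(weight=127,plate=93,block_small=77,caul=54,block_large=38,weight_stand=18,rest_plate=12,tray_small=11,rest_caul=12,tray_large=11).items():
    for r in optics.silhouettes("top",n)[:2]: print(n,round(r["score"],2),r["point"],rect(c,r["mask"],z))
print(jaw(),ctrl.state()["clock"])
E
```

```text
weight 0.67 [415.2, 289.1] (array([ 449.3, -204.6], dtype=float32), [32.7, 39.9], 91.6)
plate 0.95 [405.1, 294.3] (array([ 448. , -206.8], dtype=float32), [50.0, 61.2], 90.6)
plate 0.73 [408.2, 278.5] (array([ 481.4, -202. ], dtype=float32), [16.3, 41.7], 91.6)
caul 0.87 [393.1, 287.7] (array([ 449.1, -204.6], dtype=float32), [63.0, 99.5], 1.7)
block_large 0.8 [401.8, 264.4] (array([ 506.3, -202.5], dtype=float32), [13.5, 52.2], 91.6)
weight_stand 0.62 [402.9, 196.6] (array([ 630.3, -200.3], dtype=float32), [60.9, 63.3], 135.7)
weight_stand 0.47 [412.4, 288.8] (array([ 450.1, -226. ], dtype=float32), [39.0, 45.2], 91.6)
rest_plate 0.76 [288.5, 288.2] (array([453.7,  24.8], dtype=float32), [70.7, 80.8], 111.5)
tray_small 0.68 [343.8, 201.8] (array([627.3, -84.6], dtype=float32), [64.2, 97.7], 13.4)
tray_small 0.66 [404.5, 316.4] (array([ 392.9, -213. ], dtype=float32), [7.8, 51.1], 91.6)
rest_caul 0.84 [284.8, 203.7] (array([617.3,  29.2], dtype=float32), [83.0, 120.1], 174.3)
tray_large 0.77 [231.8, 201.6] (array([618.7, 143.6], dtype=float32), [71.6, 145.5], 178.4)
72.77008359516483 1.15
```

```bash
cat >> h.py <<'E'
def plan(wps, grip, step=45, start=None):
    "wps: (x,y,z,jaw deg); prints a row per line in tool axes"
    st=ctrl.state(); p=st["ee_pos"].copy(); J=jaw()
    for w in wps:
        t=np.array(w[:3],float); dJ=(w[3]-J+90)%180-90
        n=int(max(np.ceil(np.linalg.norm(t-p)/step),np.ceil(abs(np.radians(dJ))/.14),1)); out=[]
        for i in range(n):
            a=np.radians(J); d=(t-p)/(n-i)
            r=np.round([d@[-np.sin(a),np.cos(a),0],d@[np.cos(a),np.sin(a),0],-d[2]],1); rz=round(-np.radians(dJ/n),3)
            p=p+r[0]*np.array([-np.sin(a),np.cos(a),0])+r[1]*np.array([np.cos(a),np.sin(a),0])-np.array([0,0,r[2]])
            J-=np.degrees(rz); out.append([float(x) for x in r]+[0,0,float(rz),grip])
        print(str(out).replace(" ","").replace("],","],\n") if 0 else str(out).replace(" ",""))
E
python3 -c "
from h import *
plan([(430,220,230,85),(449,-205,230,91.6)],85)"
```

```text
[[-31.4,-28.4,0.1,0,0,-0.019,85],[-30.9,-29.0,0.1,0,0,-0.019,85],[-30.3,-29.6,0.1,0,0,-0.019,85],[-29.7,-30.2,0.1,0,0,-0.019,85],[-29.2,-30.7,0.1,0,0,-0.019,85],[-28.6,-31.3,0.1,0,0,-0.019,85],[-28.0,-31.8,0.1,0,0,-0.019,85],[-27.3,-32.3,0.2,0,0,-0.019,85],[-26.7,-32.8,0.1,0,0,-0.019,85],[-26.1,-33.3,0.2,0,0,-0.019,85],[-25.5,-33.9,0.1,0,0,-0.019,85]]
[[-5.8,-42.1,0.0,0,0,-0.012,85],[-5.3,-42.2,0.0,0,0,-0.012,85],[-4.8,-42.3,0.0,0,0,-0.012,85],[-4.3,-42.3,0.0,0,0,-0.012,85],[-3.7,-42.4,0.0,0,0,-0.012,85],[-3.2,-42.4,0.0,0,0,-0.012,85],[-2.7,-42.5,0.0,0,0,-0.012,85],[-2.3,-42.5,0.0,0,0,-0.012,85],[-1.7,-42.5,0.0,0,0,-0.012,85],[-1.2,-42.5,0.0,0,0,-0.012,85]]
```

Call:
send_rows(
  motion=[
    [-31,-28,0,0,0,-0.02,85],
    [-31,-29,0,0,0,-0.02,85],
    [-30,-30,0,0,0,-0.02,85],
    [-30,-30,0,0,0,-0.02,85],
    [-29,-31,0,0,0,-0.02,85],
    [-29,-31,0,0,0,-0.02,85],
    [-28,-32,0,0,0,-0.02,85],
    [-27,-32,0,0,0,-0.02,85],
    [-27,-33,0,0,0,-0.02,85],
    [-26,-33,0,0,0,-0.02,85],
    [-25,-34,0,0,0,-0.02,85],
  ],
)

```text
clock: 2.25
ee_pos: [432.1, 220.1, 231.7]
tool_rot: [0.04, 0.999, 0.0, 0.0]
wrist_force: [0.9, 1.0, -1.1]
opening: 85.1
```

Call:
send_rows(
  motion=[
    [-6,-42,0,0,0,-0.01,85],
    [-5,-42,0,0,0,-0.01,85],
    [-5,-42,0,0,0,-0.01,85],
    [-4,-42,0,0,0,-0.01,85],
    [-4,-42,0,0,0,-0.01,85],
    [-3,-42,0,0,0,-0.01,85],
    [-3,-42,0,0,0,-0.01,85],
    [-2,-42,0,0,0,-0.01,85],
    [-2,-42,0,0,0,-0.01,85],
    [-1,-42,0,0,0,-0.01,85],
    [0,0,0,0,0,0,85],
    [0,0,0,0,0,0,85],
  ],
)

```text
clock: 3.45
ee_pos: [451.0, -200.4, 231.3]
tool_rot: [-0.008, 1.0, 0.0, -0.0]
wrist_force: [0.4, 0.6, 0.1]
opening: 84.8
```

```bash
cat > look.py <<'E'
import sys
from h import *
st=ctrl.state(); im=optics.camera("wrist"); c=cam("wrist",st)
print(st["clock"],st["ee_pos"].round(1),round(jaw(),1),st["opening"])
cv2.imwrite(f"pics/{sys.argv[1]}.png",im[:,:,::-1])
for a in sys.argv[2:]:
    n,z=a.split("="); z=float(z)
    for r in optics.silhouettes("wrist",n)[:2]: print(n,round(r["score"],2),r["point"],rect(c,r["mask"],z))
E
python3 look.py w1 weight=151 plate=93 block_small=77 caul=54 block_large=38
```

```text
3.45 [ 451.  -200.4  231.3] 91.1 84.8255807901156
weight 0.67 [307.8, 233.9] (array([ 441.7, -207.6], dtype=float32), [32.1, 37.3], 155.7)
plate 0.76 [311.4, 210.4] (array([ 447.2, -209.8], dtype=float32), [49.7, 57.8], 91.0)
block_small 0.62 [314.1, 185.8] (array([ 418. , -208.3], dtype=float32), [14.8, 40.4], 91.0)
caul 0.94 [309.4, 173.4] (array([ 414.3, -209.5], dtype=float32), [27.8, 59.4], 92.0)
block_large 0.64 [310.2, 159.8] (array([ 395., -210.], dtype=float32), [12.5, 49.6], 92.4)
```

View pics/w1.png

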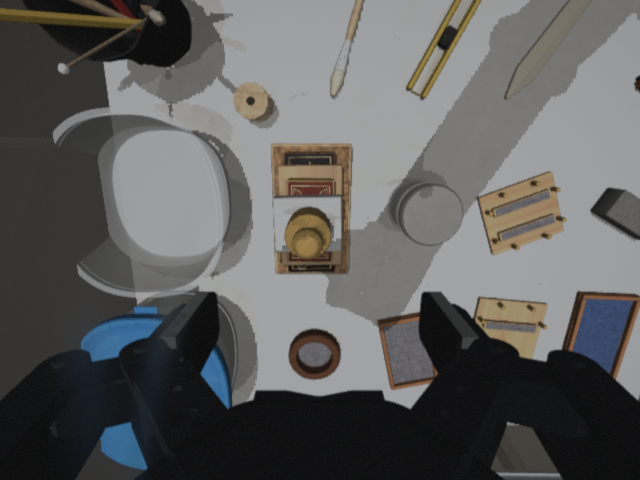

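The wrist view shows the stack from above, with the knob at (308,241), the stand at (315,353) and both trays and rests on the right. All five pieces are still stacked.

```bash
python3 - <<'E'
from h import *
c=cam("wrist")
print("knob",px2w(c,(308,241),147),"cyl",px2w(c,(308.5,232.5),127))
print(optics.place_of("wrist","weight")[:1], px2w(c,optics.place_of("wrist","weight")[0]["point"],93))
for n,z in dict(weight_stand=18,rest_plate=12,tray_small=11,tray_large=11).items():
    for r in optics.silhouettes("wrist",n)[:1]: print(n,round(r["score"],2),rect(c,r["mask"],z))
E
```

```text
knob [[ 449.03708829 -205.47831141  147.        ]] cyl [[ 448.06090369 -205.71436609  127.        ]]
[{'point': [307.2, 224.5], 'score': 0.85}] [[ 449.82240652 -207.77142708   93.        ]]
weight_stand 0.63 (array([ 626.3, -200.4], dtype=float32), [61.7, 67.8], 2.2)
rest_plate 0.55 (array([451.7,  23.7], dtype=float32), [74.7, 85.4], 112.3)
tray_small 0.62 (array([625.3, -84.6], dtype=float32), [61.6, 102.5], 14.4)
tray_large 0.91 (array([598.7, 142.8], dtype=float32), [79.3, 114.6], 178.2)
```

Call:
send_rows(
  motion=[
    [2,-5.6,30,0,0,0,85],
    [0,0,40,0,0,0,85],
    [0,0,35,0,0,0,85],
    [0,0,20,0,0,0,85],
    [0,0,0,0,0,0,30],
    [0,0,0,0,0,0,30],
    [0,0,0,0,0,0,30],
    [0,0,0,0,0,0,30],
    [0,0,0,0,0,0,30],
    [0,0,0,0,0,0,30],
  ],
  grip_force=50,
)

```text
clock: 5.05
ee_pos: [450.9, -206.3, 107.9]
tool_rot: [-0.009, 1.0, -0.001, 0.002]
wrist_force: [-0.2, -2.6, 6.2]
opening: 34.1
```

Call:
send_rows(
  motion=[
    [0,0,0,0,0,0,30],
    [0,0,-20,0,0,0,30],
    [0,0,-30,0,0,0,30],
    [0,0,0,0,0,0,30],
  ],
)

```text
clock: 5.45
ee_pos: [451.5, -205.9, 159.1]
tool_rot: [-0.01, 1.0, -0.0, 0.003]
wrist_force: [1.2, -0.3, -2.7]
opening: 34.3
```

Call:
send_rows(
  motion=[
    [-30,2,0,0,0,0,30],
    [-40,2,0,0,0,0,30],
    [-40,2,0,0,0,0,30],
    [-30,0,0,0,0,0,30],
    [0,0,0,0,0,0,30],
    [0,0,0,0,0,0,30],
  ],
)

```text
clock: 6.05
ee_pos: [588.2, -195.8, 154.2]
tool_rot: [-0.01, 1.0, 0.0, -0.002]
wrist_force: [-0.5, -0.7, -1.7]
opening: 34.3
```

```bash
python3 look.py w2 weight_stand=18 weight=93 plate=93 tray_small=11 rest_caul=12;python3 - <<'E'
from h import *
c=cam("wrist")
print(px2w(c,optics.place_of("wrist","weight_stand")[0]["point"],0))
E
```

```text
6.05 [ 588.2 -195.8  154.2] 91.1 34.3285327189628
weight_stand 0.73 [297.0, 250.6] (array([ 612.2, -209.5], dtype=float32), [29.2, 61.7], 113.3)
weight 0.74 [634.1, 320.2] (array([624.1,  14.5], dtype=float32), [9.2, 38.6], 15.2)
weight 0.63 [318.8, 310.0] (array([ 629.5, -194.7], dtype=float32), [56.0, 88.3], 1.2)
plate 0.74 [294.9, 30.9] (array([ 461.6, -209.4], dtype=float32), [29.2, 57.8], 91.7)
tray_small 0.97 [437.7, 266.9] (array([627. , -86.7], dtype=float32), [63.6, 98.6], 13.3)
rest_caul 0.64 [563.2, 258.9] (array([617.4,  26.8], dtype=float32), [91.8, 121.4], 175.8)Traceback (most recent call last):
  File "<stdin>", line 3, in <module>
IndexError: list index out of range
```

View pics/w2.png

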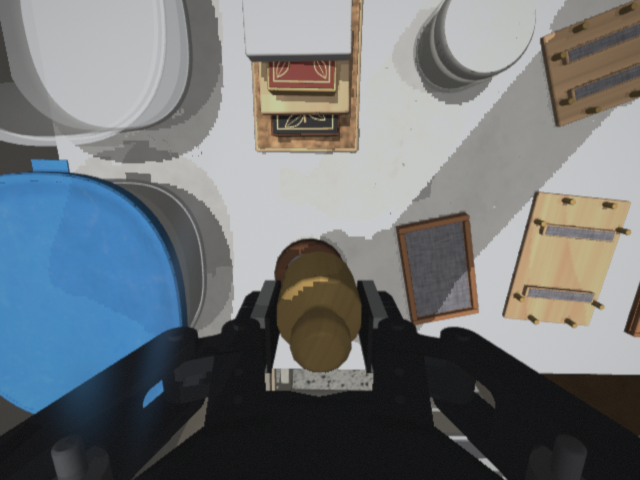

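The stand's rim shows at (308,262) below the held weight, whose knob is at (320,340). The small block's face, the caul and the large block are visible in the stack.

```bash
python3 - <<'E'
from h import *
st=ctrl.state();c=cam("wrist")
print(st["clock"],st["ee_pos"],st["wrist_force"])
print("knob-tcp",px2w(c,(320,340),st["ee_pos"][2]-14+50.5)-st["ee_pos"])
print("stand left/right",px2w(c,[(275,268),(342,262),(308,239)],18))
plan([(631,-200.5,150,91.1)],30)
E
```

```text
6.4 [ 588.59257808 -196.68840327  156.44317429] [-0.22796076 -1.58401101 -3.26403569]
knob-tcp [[-0.23626168  0.79022313 36.5       ]]
stand left/right [[ 626.92983278 -234.27343786   18.        ]
 [ 620.18963342 -175.1751328    18.        ]
 [ 599.72536485 -205.34265375   18.        ]]
[[-42.3,-4.6,6.4,0,0,-0.001,30]]
```

```bash
python3 - <<'E'
import cv2
a=cv2.imread("pics/w2.png")[220:300,250:390]; b=cv2.imread("pics/top0.png")[180:225,380:430]
a=cv2.resize(a,None,fx=5,fy=5,interpolation=cv2.INTER_CUBIC)
cv2.imwrite("pics/c1.png",a)
E
```

```text
(no output)
```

View pics/c1.png

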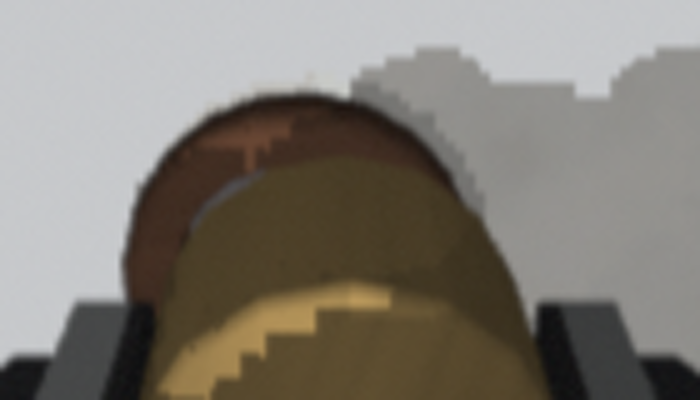

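```bash
python3 - <<'E'
from h import *
st=dict(ctrl.state()); st["ee_pos"]=np.array([588.2,-195.8,154.2]);c=cam("wrist",st)
a=np.linspace(0,2*np.pi,200)
def draw(C,im,cw):
    for z,r in ((18,32),(0,32),(18,22)):
        p=w2px(cw,np.c_[C[0]+r*np.cos(a),C[1]+r*np.sin(a),0*a+z]); cv2.polylines(im,[np.int32(p*16)],True,(0,255,0),1,cv2.LINE_AA,4)
out=[]
for C in ((630,-200.5),(632,-203)):
    im=cv2.imread("pics/w2.png");im=cv2.resize(im,None,fx=1,fy=1);draw(C,im,c);A=cv2.resize(im[220:300,250:350],None,fx=4,fy=4)
    im=cv2.imread("pics/top0.png");draw(C,im,cam("top"));B=cv2.resize(im[175:225,378:428],None,fx=6,fy=6)
    B=cv2.copyMakeBorder(B,0,20,0,0,0);out.append(np.hstack([A,B[:320]]))
cv2.imwrite("pics/c2.png",cv2.resize(np.vstack(out),(700,570)) )
E
```

```text
(no output)
```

View pics/c2.png

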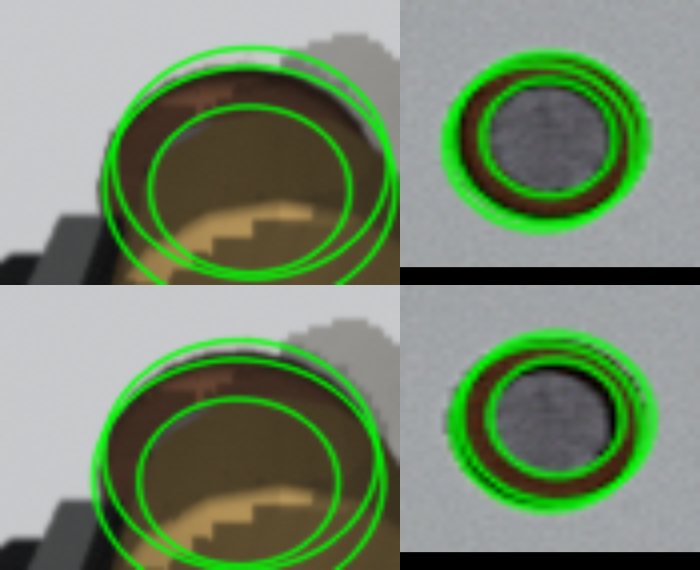

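Call:
send_rows(
  motion=[
    [-21,-2.8,0,0,0,0,30],
    [-21.5,-2.8,20,0,0,0,30],
    [0,0,35,0,0,0,30],
    [0,0,35,0,0,0,30],
    [0,0,20,0,0,0,30],
    [0,0,4,0,0,0,30],
    [0,0,0,0,0,0,30],
    [0,0,0,0,0,0,30],
  ],
)

```text
clock: 7.2
ee_pos: [633.1, -202.0, 44.1]
tool_rot: [-0.01, 1.0, -0.0, 0.002]
wrist_force: [0.3, -1.4, -2.5]
opening: 34.0
```

```bash
python3 -c "
from h import *
im=optics.camera('scene');cv2.imwrite('pics/s1.png',cv2.resize(im[200:270,300:400,::-1],None,fx=6,fy=6,interpolation=cv2.INTER_CUBIC))
s=ctrl.state();print(s['ee_pos'],s['wrist_force'])"
```

```text
[ 633.21696187 -202.00996946   44.29743652] [ 0.57481428  0.68720767 -2.87024226]
```

View pics/s1.png

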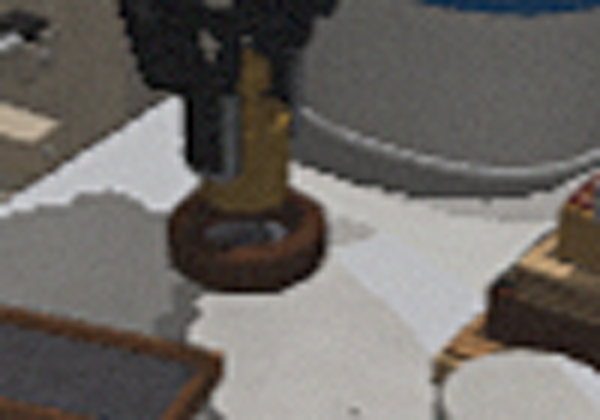

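```bash
python3 -c "
from h import *
c=cam('scene');a=np.linspace(0,6.28,200)
def e(C,z,r):
    p=w2px(c,np.c_[C[0]+r*np.cos(a),C[1]+r*np.sin(a),0*a+z]);return ((p-[300,200])*6).min(0).round(),((p-[300,200])*6).max(0).round()
print('weight bottom',e((633,-202),29.4,18))
for C in ((630,-200.5),(632,-202.5)): print(C,'top',e(C,18,32),'bot',e(C,0,32),'bore',e(C,18,22))"
```

```text
weight bottom (array([194., 164.]), array([286., 209.]))
(630, -200.5) top (array([162., 176.]), array([326., 257.])) bot (array([163., 215.]), array([326., 297.])) bore (array([188., 188.]), array([301., 244.]))
(632, -202.5) top (array([161., 172.]), array([325., 253.])) bot (array([162., 211.]), array([324., 293.])) bore (array([187., 184.]), array([299., 240.]))
```

Call:
send_rows(
  motion=[
    [0,0,8,0,0,0,30],
    [0,0,6,0,0,0,30],
    [0,0,4,0,0,0,30],
    [0,0,0,0,0,0,30],
  ],
)

```text
clock: 7.65
ee_pos: [631.1, -200.9, 23.2]
tool_rot: [-0.01, 1.0, 0.0, -0.001]
wrist_force: [-0.3, -0.4, -3.1]
opening: 34.1
```

Call:
send_rows(
  motion=[
    [0,0,3,0,0,0,30],
    [0,0,1,0,0,0,30],
    [0,0,0,0,0,0,30],
  ],
)

```text
clock: 7.95
ee_pos: [631.8, -201.3, 20.1]
tool_rot: [-0.01, 1.0, 0.0, -0.0]
wrist_force: [0.3, -0.1, -3.3]
opening: 33.9
```

Call:
send_rows(
  motion=[
    [0,0,1.5,0,0,0,30],
    [0,0,1,0,0,0,30],
    [0,0,0,0,0,0,30],
  ],
)

```text
clock: 8.25
ee_pos: [632.2, -201.5, 19.0]
tool_rot: [-0.01, 1.0, 0.0, 0.0]
wrist_force: [-1.8, 2.0, 4.0]
opening: 34.3
```

Call:
send_rows(
  motion=[
    [0,0,0,0,0,0,40],
    [0,0,0,0,0,0,52],
    [0,0,0,0,0,0,52],
    [0,0,0,0,0,0,52],
    [0,0,-20,0,0,0,52],
    [0,0,-40,0,0,0,52],
    [0,0,-40,0,0,0,60],
    [0,0,-40,0,0,0,85],
    [40,0,-20,0,0,0,85],
    [40,-1,0,0,0,0,85],
    [40,-1,0,0,0,0,85],
    [0,0,0,0,0,0,85],
  ],
)

```text
clock: 9.45
ee_pos: [505.4, -206.9, 177.2]
tool_rot: [-0.007, 1.0, 0.001, -0.002]
wrist_force: [0.9, -0.6, 0.2]
opening: 85.1
```

Call:
send_rows(
  motion=[
    [20,0,0,0,0,0,85],
    [0,0,0,0,0,0,85],
    [0,0,0,0,0,0,85],
  ],
)

```text
clock: 9.75
ee_pos: [492.9, -206.0, 178.0]
tool_rot: [-0.01, 1.0, -0.0, 0.001]
wrist_force: [-0.1, 0.2, -0.2]
opening: 84.6
```

```bash
python3 look.py w3 weight_stand=18 plate=93 caul=54 rest_plate=12 tray_small=11 rest_caul=12
```

```text
9.75 [ 492.9 -206.   178. ] 91.1 84.58170472455362
weight_stand 0.65 [316.9, 335.3] (array([ 623.9, -203.1], dtype=float32), [61.8, 62.5], 2.5)
plate 0.56 [311.0, 181.1] (array([ 449. , -209.9], dtype=float32), [47.8, 57.9], 91.8)
caul 0.89 [312.5, 124.0] (array([ 413.2, -209.6], dtype=float32), [23.6, 59.7], 91.1)
rest_plate 0.77 [568.0, 177.9] (array([452.7,  21.6], dtype=float32), [73.2, 88.9], 112.0)
tray_small 0.77 [415.3, 349.5] (array([ 628.5, -101. ], dtype=float32), [33.8, 101.3], 13.0)
rest_caul 0.78 [541.9, 317.7] (array([596.5,  28.6], dtype=float32), [84.9, 93.0], 85.1)
rest_caul 0.56 [415.7, 349.1] (array([ 627.8, -101.6], dtype=float32), [34.4, 101.4], 13.4)
```

View pics/w3.png

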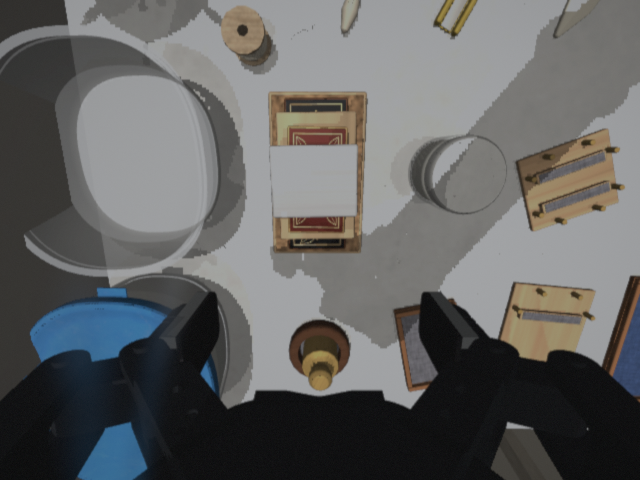

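The weight stands in its stand at (320,350). The white plate is on top of the stack at (314,181), with the small block and caul visible below it.

Call:
send_rows(
  motion=[
    [22,-1,0,0,0,0,85],
    [22,-0.7,10,0,0,0,85],
    [0,0,35,0,0,-0.01,85],
    [0,0,35,0,0,0,85],
    [0,0,15,0,0,0,85],
    [0,0,5,0,0,0,85],
    [0,0,0,0,0,0,70],
    [0,0,0,0,0,0,60],
    [0,0,0,0,0,0,50],
    [0,0,0,0,0,0,50],
    [0,0,0,0,0,0,50],
    [0,0,0,0,0,0,50],
  ],
  grip_force=50,
)

```text
clock: 11.3
ee_pos: [449.2, -209.3, 79.2]
tool_rot: [-0.015, 1.0, -0.0, 0.001]
wrist_force: [-1.2, -0.1, 6.5]
opening: 56.5
```

Call:
send_rows(
  motion=[
    [0,0,0,0,0,0,50],
    [0,0,-10,0,0,0,50],
    [0,0,-30,0,0,0,50],
    [0,0,-40,0,0,0,50],
    [0,0,0,0,0,0,50],
    [0,0,0,0,0,0,50],
  ],
)

```text
clock: 11.9
ee_pos: [448.5, -208.5, 158.8]
tool_rot: [-0.015, 1.0, 0.0, 0.001]
wrist_force: [0.6, -0.3, -1.0]
opening: 56.5
```

```bash
python3 look.py w4 plate=90 block_small=77 rest_plate=12 caul=54; python3 -c "
from h import *
plan([(453,24,150,111.7)],50,40)"
```

```text
11.9 [ 448.5 -208.5  158.8] 91.7 56.50384009747002
plate 0.86 [318.7, 304.3] (array([ 488.9, -207. ], dtype=float32), [86.3, 95.7], 91.7)
block_small 0.88 [318.7, 220.6] (array([ 430.1, -208.1], dtype=float32), [40.2, 41.4], 90.4)
rest_plate 0.6 [574.7, 231.7] (array([452.9,  21.8], dtype=float32), [77.0, 88.3], 112.0)
caul 0.85 [316.0, 186.0] (array([ 428.5, -209.1], dtype=float32), [56.6, 59.9], 91.7)
[[-2.1,38.7,1.1,0,0,-0.058,50],[-4.4,38.5,1.1,0,0,-0.058,50],[-6.6,38.1,1.1,0,0,-0.058,50],[-8.8,37.7,1.1,0,0,-0.058,50],[-10.9,37.1,1.1,0,0,-0.058,50],[-13.1,36.4,1.2,0,0,-0.058,50]]
```

View pics/w4.png

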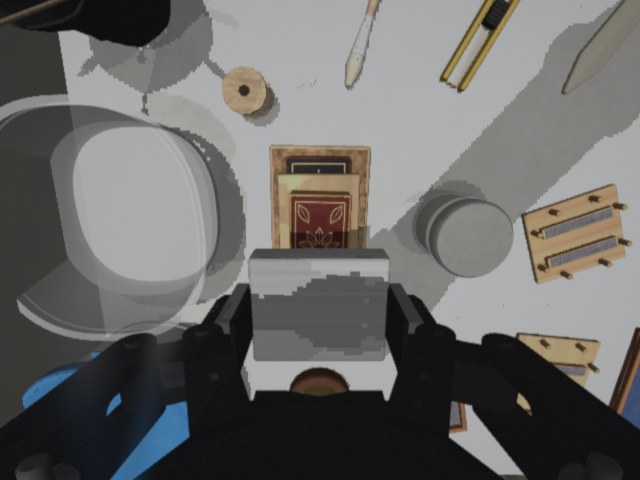

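The plate is held level between the pads at (318,310). The small block's red face is exposed at (320,220), and the plate rest is at (575,232).

Call:
send_rows(
  motion=[
    [-2,38.6,1,0,0,-0.058,50],
    [-4.4,38.4,1,0,0,-0.058,50],
    [-6.6,38,1,0,0,-0.058,50],
    [-8.8,37.6,1,0,0,-0.058,50],
    [-11,37,1,0,0,-0.058,50],
    [-13.2,36.2,1,0,0,-0.058,50],
    [0,0,40,0,0,0,50],
    [0,0,40,0,0,0,50],
    [0,0,30,0,0,0,50],
    [0,0,0,0,0,0,50],
    [0,0,0,0,0,0,50],
    [0,0,0,0,0,0,50],
  ],
)

```text
clock: 13.35
ee_pos: [455.6, 22.9, 43.1]
tool_rot: [-0.187, 0.982, 0.0, 0.001]
wrist_force: [-0.3, 0.1, -0.9]
opening: 56.6
```

```bash
python3 -c "
from h import *
im=optics.camera('scene');cv2.imwrite('pics/s2.png',cv2.resize(im[260:350,300:400,::-1],None,fx=6,fy=6,interpolation=cv2.INTER_CUBIC))
s=ctrl.state();print(s['ee_pos'],s['wrist_force'],jaw())"
```

```text
[455.7668119   23.01785691  43.34260116] [ 1.10623149  0.10518881 -1.46288358] 111.5992697513849
```

View pics/s2.png

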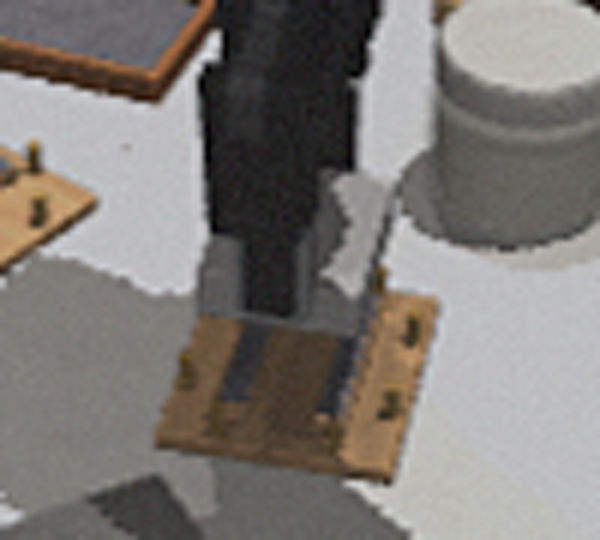

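The plate hangs above its rest, with its near edge at crop (285,320), roughly between the pins. The fingers are clear of the tray and the jar.

Call:
send_rows(
  motion=[
    [2,1,10,0,0,0,50],
    [0,0,8,0,0,0,50],
    [0,0,0,0,0,0,50],
    [0,0,0,0,0,0,50],
  ],
)

```text
clock: 13.8
ee_pos: [451.7, 23.1, 23.6]
tool_rot: [-0.187, 0.982, 0.0, -0.0]
wrist_force: [0.6, 0.5, -0.5]
opening: 56.7
```

Call:
send_rows(
  motion=[
    [0,0,3,0,0,0,50],
    [0,0,3,0,0,0,50],
    [0,0,0,0,0,0,50],
    [0,0,0,0,0,0,50],
  ],
)

```text
clock: 14.2
ee_pos: [451.9, 23.1, 17.7]
tool_rot: [-0.187, 0.982, 0.0, -0.0]
wrist_force: [1.0, -0.3, -0.7]
opening: 56.4
```

Call:
send_rows(
  motion=[
    [0,0,2,0,0,0,50],
    [0,0,1.5,0,0,0,50],
    [0,0,0,0,0,0,50],
    [0,0,0,0,0,0,50],
  ],
)

```text
clock: 14.6
ee_pos: [452.0, 23.2, 14.3]
tool_rot: [-0.188, 0.982, 0.0, 0.0]
wrist_force: [0.2, -0.4, -1.1]
opening: 56.2
```

Call:
send_rows(
  motion=[
    [0,0,1,0,0,0,50],
    [0,0,0.5,0,0,0,50],
    [0,0,0,0,0,0,50],
  ],
)

```text
clock: 14.9
ee_pos: [452.0, 23.2, 14.2]
tool_rot: [-0.187, 0.982, 0.001, -0.0]
wrist_force: [-4.4, 0.6, 17.8]
opening: 56.7
```

Call:
send_rows(
  motion=[
    [0,0,-1,0,0,0,60],
    [0,0,0,0,0,0,70],
    [0,0,0,0,0,0,70],
    [0,0,0,0,0,0,70],
    [0,0,-20,0,0,0,70],
    [0,0,-45,0,0,0,75],
    [0,0,-45,0,0,0,85],
    [0,0,-45,0,0,0,85],
  ],
)

```text
clock: 15.7
ee_pos: [451.4, 22.8, 170.1]
tool_rot: [-0.187, 0.982, -0.0, -0.0]
wrist_force: [1.2, 0.3, -0.5]
opening: 85.1
```

Call:
send_rows(
  motion=[
    [13,-36,0,0,0,0.058,85],
    [11,-37,0,0,0,0.058,85],
    [9,-38,0,0,0,0.058,85],
    [7,-38,0,0,0,0.058,85],
    [4,-38.5,0,0,0,0.058,85],
    [2,-38.5,0,0,0,0.058,85],
    [0,0,0,0,0,0,85],
    [0,0,0,0,0,0,85],
    [0,0,0,0,0,0,85],
  ],
)

```text
clock: 16.6
ee_pos: [459.1, -207.3, 168.4]
tool_rot: [-0.015, 1.0, 0.001, -0.0]
wrist_force: [-0.1, 0.9, 0.1]
opening: 84.7
```

```bash
python3 look.py w5 plate=28 block_small=77 rest_plate=12 caul=54 block_large=38 tray_small=11; python3 -c "
from h import *
optics.camera('top');c=cam('top')
for n,z in dict(plate=28,block_small=77,tray_small=11,weight=50).items():
    for r in optics.silhouettes('top',n)[:1]: print(n,round(r['score'],2),rect(c,r['mask'],z))"
```

```text
16.6 [ 459.1 -207.3  168.4] 91.8 84.71333842500302
plate 0.87 [580.7, 225.5] (array([451.1,  18.7], dtype=float32), [53.9, 67.0], 112.1)
block_small 0.81 [318.7, 225.4] (array([ 449.2, -208.2], dtype=float32), [41.7, 77.3], 0.1)
rest_plate 0.84 [542.6, 205.1] (array([451.7,  17.9], dtype=float32), [71.3, 82.2], 112.2)
rest_plate 0.24 [544.3, 339.9] (array([573.9,  29.6], dtype=float32), [42.5, 91.0], 85.1)
block_large 0.62 [315.5, 153.1] (array([ 395.2, -210.2], dtype=float32), [11.3, 48.7], 91.8)
tray_small 0.96 [415.0, 369.7] (array([ 616.3, -100.6], dtype=float32), [40.4, 81.1], 13.3)
tray_small 0.58 [313.7, 175.3] (array([ 459.7, -208.2], dtype=float32), [69.8, 114.3], 1.8)
plate 0.9 (array([452. ,  24.6], dtype=float32), [49.9, 59.4], 112.1)
block_small 0.86 (array([ 424.8, -204.7], dtype=float32), [30.3, 48.2], 82.5)
tray_small 0.78 (array([627.9, -83.2], dtype=float32), [63.8, 98.3], 12.6)
weight 0.72 (array([ 626. , -195.9], dtype=float32), [32.8, 40.4], 136.4)
```

View pics/w5.png

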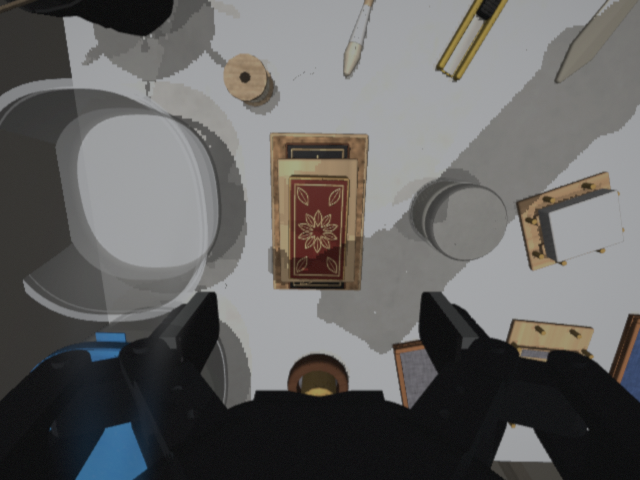

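The plate lies between the pins of its rest at (583,225), clear on all sides. The small block is exposed at (320,231).

Call:
send_rows(
  motion=[
    [10,-0.6,30,0,0,0.03,85],
    [0,0,35,0,0,0,80],
    [0,0,30,0,0,0,80],
    [0,0,9,0,0,0,80],
    [0,0,3.4,0,0,0,70],
    [0,0,0,0,0,0,55],
    [0,0,0,0,0,0,45],
    [0,0,0,0,0,0,35],
    [0,0,0,0,0,0,35],
    [0,0,0,0,0,0,35],
    [0,0,0,0,0,0,35],
    [0,0,0,0,0,0,35],
  ],
  grip_force=40,
)

```text
clock: 18.4
ee_pos: [450.6, -210.0, 62.9]
tool_rot: [0.0, 1.0, -0.0, 0.002]
wrist_force: [0.3, 1.0, 6.8]
opening: 41.0
```

Call:
send_rows(
  motion=[
    [0,0,-10,0,0,0,35],
    [0,0,-30,0,0,0,35],
    [0,0,-40,0,0,0,35],
    [0,0,0,0,0,0,35],
    [0,0,0,0,0,0,35],
  ],
)

```text
clock: 18.9
ee_pos: [449.8, -209.4, 142.5]
tool_rot: [0.0, 1.0, 0.0, 0.001]
wrist_force: [-0.2, 0.1, -0.9]
opening: 40.6
```

```bash
python3 -c "
from h import *
plan([(560,-130,140,103.2),(627.5,-85.5,140,103.2)],35,40)"
```

```text
[[-27.5,19.9,0.6,0,0,-0.058,35],[-28.6,18.2,0.6,0,0,-0.058,35],[-29.7,16.5,0.7,0,0,-0.058,35],[-30.6,14.8,0.6,0,0,-0.058,35]]
[[-25.3,9.3,0.0,0,0,0.0,35],[-25.3,9.3,0.0,0,0,0.0,35],[-25.3,9.2,0.0,0,0,0.0,35]]
```

Call:
send_rows(
  motion=[
    [-27.5,20,0,0,0,-0.058,35],
    [-28.6,18,0,0,0,-0.058,35],
    [-29.7,16.5,0,0,0,-0.058,35],
    [-30.6,15,0,0,0,-0.058,35],
    [0,0,0,0,0,0,35],
    [0,0,0,0,0,0,35],
    [0,0,0,0,0,0,35],
  ],
)

```text
clock: 19.6
ee_pos: [557.7, -130.9, 140.5]
tool_rot: [-0.114, 0.993, 0.0, -0.001]
wrist_force: [0.2, -0.4, -0.8]
opening: 40.8
```

```bash
python3 look.py w6 tray_small=11 block_small=120 rest_caul=12; python3 -c "
from h import *
plan([(627.3,-86,35,103.2)],35,40)"
```

```text
19.6 [ 557.7 -130.9  140.5] 103.1 40.8079878317131
tray_small 0.58 [378.8, 274.0] (array([584.9, -71.4], dtype=float32), [14.6, 25.4], 15.5)
tray_small 0.17 [236.2, 65.2] (array([ 451. , -218.7], dtype=float32), [73.2, 99.6], 1.7)
block_small 0.82 [315.4, 293.8] (array([ 572. , -127.4], dtype=float32), [52.7, 99.7], 13.1)
rest_caul 0.65 [484.5, 304.2] (array([594. ,  29.4], dtype=float32), [76.3, 91.2], 86.1)
[[-19.3,7.0,26.6,0,0,-0.0,35],[-19.3,7.0,26.6,0,0,-0.0,35],[-19.3,7.0,26.6,0,0,-0.0,35],[-19.2,7.1,26.5,0,0,-0.0,35]]
```

View pics/w6.png

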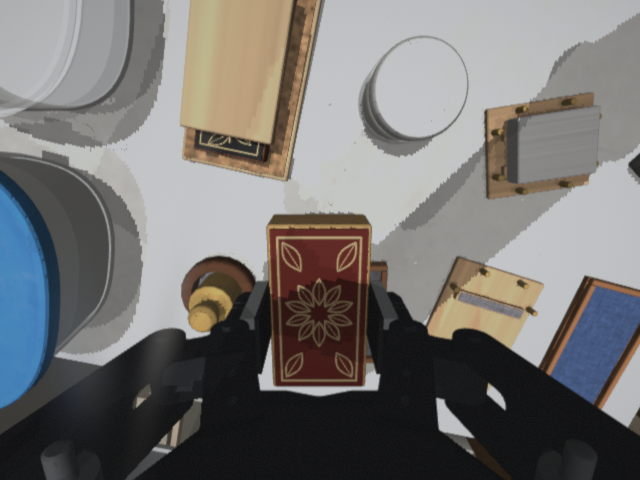

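The small block is held face up and level at (318,305). The weight is in its stand at (215,295), the plate in its rest at (552,147), and the bare caul on the stack.

```bash
python3 -c "
from h import *
st=ctrl.state();c=cam('wrist')
z=st['ee_pos'][2]-62.9+77
p=px2w(c,[(267,229),(372,228),(274,385),(364,385)],z);print(p.mean(0)-st['ee_pos'],st['ee_pos'])"
```

```text
[ 0.43732751  0.61651334 14.1       ] [ 558.56933384 -130.85574205  141.32202544]
```

Call:
send_rows(
  motion=[
    [-25.5,9.4,0,0,0,0,35],
    [-25.5,9.4,15,0,0,0,35],
    [-25.5,9.4,30,0,0,0,35],
    [0,0,35,0,0,0,35],
    [0,0,25,0,0,0,35],
    [0,0,5,0,0,0,35],
    [0,0,0,0,0,0,35],
    [0,0,0,0,0,0,35],
  ],
)

```text
clock: 20.6
ee_pos: [628.5, -85.8, 33.1]
tool_rot: [-0.115, 0.993, -0.0, 0.001]
wrist_force: [0.4, 0.1, 0.7]
opening: 40.9
```

Call:
send_rows(
  motion=[
    [1.2,-0.2,6,0,0,0,35],
    [0,0,6,0,0,0,35],
    [0,0,3,0,0,0,35],
    [0,0,0,0,0,0,35],
    [0,0,0,0,0,0,35],
  ],
)

```text
clock: 21.1
ee_pos: [626.3, -85.5, 16.4]
tool_rot: [-0.115, 0.993, 0.0, 0.0]
wrist_force: [0.2, -0.9, -0.4]
opening: 40.7
```

Bottom is at about 7.5, below the wall tops, with no contact force.

Call:
send_rows(
  motion=[
    [0,0,1.5,0,0,0,35],
    [0,0,1,0,0,0,35],
    [0,0,0,0,0,0,35],
    [0,0,0,0,0,0,35],
  ],
)

```text
clock: 21.5
ee_pos: [626.4, -85.5, 14.0]
tool_rot: [-0.115, 0.993, 0.0, 0.0]
wrist_force: [-0.2, 0.9, -0.3]
opening: 40.9
```

Call:
send_rows(
  motion=[
    [0,0,1,0,0,0,35],
    [0,0,0.5,0,0,0,35],
    [0,0,0,0,0,0,35],
  ],
)

```text
clock: 21.8
ee_pos: [626.5, -85.5, 14.0]
tool_rot: [-0.115, 0.993, 0.0, 0.0]
wrist_force: [-4.5, 1.8, 10.5]
opening: 41.1
```

Call:
send_rows(
  motion=[
    [0,0,-0.5,0,0,0,45],
    [0,0,0,0,0,0,56],
    [0,0,0,0,0,0,56],
    [0,0,0,0,0,0,56],
    [0,0,-20,0,0,0,56],
    [0,0,-45,0,0,0,60],
    [0,0,-45,0,0,0,75],
    [0,0,-35,0,0,0,85],
  ],
)

```text
clock: 22.6
ee_pos: [626.9, -85.9, 160.4]
tool_rot: [-0.115, 0.993, -0.0, 0.001]
wrist_force: [1.6, 0.2, -0.6]
opening: 84.4
```

```bash
python3 -c "
from h import *
plan([(455,-208,155,91.7)],85,40)"
```

```text
[[32.5,-13.2,0.9,0,0,0.034,85],[32.1,-14.4,0.9,0,0,0.034,85],[31.6,-15.4,0.9,0,0,0.034,85],[31.0,-16.5,0.9,0,0,0.034,85],[30.4,-17.5,0.9,0,0,0.034,85],[29.9,-18.6,0.9,0,0,0.034,85]]
```

Call:
send_rows(
  motion=[
    [32.5,-13,1,0,0,0.034,85],
    [32,-14.5,1,0,0,0.034,85],
    [31.5,-15.5,1,0,0,0.034,85],
    [31,-16.5,1,0,0,0.034,85],
    [30.5,-17.5,1,0,0,0.034,85],
    [30,-18.5,1,0,0,0.034,85],
    [0,0,0,0,0,0,85],
    [0,0,0,0,0,0,85],
    [0,0,0,0,0,0,85],
  ],
)

```text
clock: 23.5
ee_pos: [455.4, -206.8, 152.0]
tool_rot: [-0.014, 1.0, 0.0, 0.0]
wrist_force: [-0.9, -0.3, -0.1]
opening: 84.7
```

```bash
python3 look.py w7 caul=54 block_large=38; python3 -c "
from h import *
im=optics.camera('top');c=cam('top');cv2.imwrite('pics/t7.png',im[:,:,::-1])
for n,z in dict(block_small=28,tray_small=11,caul=54,rest_caul=12).items():
    for r in optics.silhouettes('top',n)[:1]: print(n,round(r['score'],2),rect(c,r['mask'],z))"
```

```text
23.5 [ 455.4 -206.8  152. ] 91.7 84.73754214350629
caul 0.95 [312.4, 224.8] (array([ 450.2, -208.6], dtype=float32), [60.5, 98.6], 1.7)
block_large 0.59 [318.3, 157.8] (array([ 395.8, -210.2], dtype=float32), [12.2, 48.9], 91.7)
block_small 0.84 (array([623.9, -83.5], dtype=float32), [44.1, 77.9], 12.6)
tray_small 0.97 (array([627.1, -83.9], dtype=float32), [66.0, 100.0], 12.2)
caul 0.87 (array([ 418.5, -204.1], dtype=float32), [35.5, 50.7], 90.7)
rest_caul 0.91 (array([616.1,  29.7], dtype=float32), [83.0, 122.8], 175.6)
```

Call:
send_rows(
  motion=[
    [5.2,-1.3,30,0,0,0,85],
    [0,0,35,0,0,0,85],
    [0,0,30,0,0,0,85],
    [0,0,13,0,0,0,85],
    [0,0,4.5,0,0,0,85],
    [0,0,0,0,0,0,72],
    [0,0,0,0,0,0,60],
    [0,0,0,0,0,0,52],
    [0,0,0,0,0,0,52],
    [0,0,0,0,0,0,52],
    [0,0,0,0,0,0,52],
    [0,0,0,0,0,0,52],
  ],
  grip_force=40,
)

```text
clock: 25.1
ee_pos: [450.5, -209.5, 40.9]
tool_rot: [-0.014, 1.0, -0.0, 0.002]
wrist_force: [-1.0, -0.5, 6.4]
opening: 59.1
```

Call:
send_rows(
  motion=[
    [0,0,-10,0,0,0,52],
    [0,0,-30,0,0,0,52],
    [0,0,-40,0,0,0,52],
    [0,0,-40,0,0,0,52],
    [0,0,0,0,0,0,52],
    [0,0,0,0,0,0,52],
  ],
)

```text
clock: 25.7
ee_pos: [449.9, -208.8, 160.6]
tool_rot: [-0.014, 1.0, 0.0, 0.002]
wrist_force: [-0.5, 0.0, -1.4]
opening: 58.8
```

```bash
python3 look.py w8 caul=150 block_large=38 rest_caul=12;  python3 -c "
from h import *
plan([(540,-60,155,85),(616.8,28.3,155,85)],52,40)"
```

```text
25.7 [ 449.9 -208.8  160.6] 91.6 58.81771567365441
caul 0.61 [316.6, 283.7] (array([ 457.6, -208.4], dtype=float32), [70.6, 109.9], 1.6)
block_large 0.72 [320.2, 171.9] (array([ 403.6, -210.1], dtype=float32), [28.2, 49.6], 91.6)
rest_caul 0.8 [565.5, 351.6] (array([563.6,  36.7], dtype=float32), [43.7, 96.1], 55.1)
rest_caul 0.41 [587.8, 235.5] (array([454.8,  31.7], dtype=float32), [57.3, 69.7], 111.6)
[[-19.2,29.2,0.6,0,0,0.023,52],[-18.5,29.6,0.6,0,0,0.023,52],[-17.8,30.0,0.7,0,0,0.023,52],[-17.1,30.4,0.6,0,0,0.023,52],[-16.4,30.9,0.7,0,0,0.023,52]]
[[-22.9,31.5,-0.0,0,0,-0.0,52],[-22.9,31.6,-0.0,0,0,-0.0,52],[-22.9,31.5,-0.0,0,0,-0.0,52]]
```

Call:
send_rows(
  motion=[
    [-19,29,0,0,0,0.023,52],
    [-18.5,29.5,0,0,0,0.023,52],
    [-18,30,0,0,0,0.023,52],
    [-17,30.5,0,0,0,0.023,52],
    [-16.5,31,0,0,0,0.023,52],
    [0,0,0,0,0,0,52],
    [0,0,0,0,0,0,52],
    [0,0,0,0,0,0,52],
  ],
)

```text
clock: 26.7
ee_pos: [540.0, -61.9, 158.7]
tool_rot: [0.045, 0.999, -0.0, -0.001]
wrist_force: [0.4, -0.4, -0.3]
opening: 58.6
```

```bash
python3 look.py w9 rest_caul=12 caul=160 tray_large=11;  python3 -c "
from h import *
plan([(616.8,27.9,42,85.2)],52,40)"
```

```text
26.7 [540.  -61.9 158.7] 84.8 58.58720137020205
rest_caul 0.79 [436.8, 270.4] (array([607.6,  35.1], dtype=float32), [72.2, 103.3], 175.5)
rest_caul 0.43 [313.6, 284.8] (array([613.8, -68.7], dtype=float32), [133.3, 207.5], 174.9)
caul 0.83 [317.6, 284.5] (array([542. , -61.8], dtype=float32), [65.2, 101.8], 174.9)
tray_large 0.66 [546.5, 274.9] (array([617.5, 140.4], dtype=float32), [77.0, 147.0], 178.4)
[[-13.6,19.2,23.5,0,0,-0.001,52],[-13.6,19.2,23.5,0,0,-0.001,52],[-13.6,19.2,23.5,0,0,-0.001,52],[-13.6,19.2,23.4,0,0,-0.001,52],[-13.7,19.1,23.5,0,0,-0.001,52]]
```

View pics/w9.png

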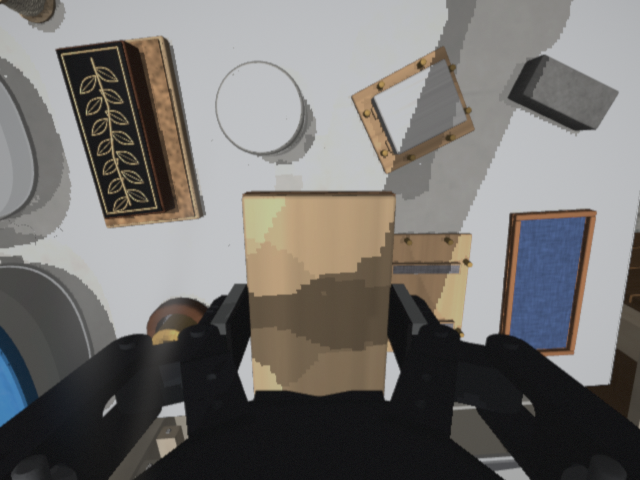

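The caul is held level at (320,290). The plate sits squarely between its pins at (412,112), the large block is bare on the base at (120,130), and the blue tray is at (548,283).

Call:
send_rows(
  motion=[
    [-22.8,32,0,0,0,0,52],
    [-22.8,32,10,0,0,0,52],
    [-22.6,32,30,0,0,0,52],
    [0,0,40,0,0,0,52],
    [0,0,30,0,0,0,52],
    [0,0,7,0,0,0,52],
    [0,0,0,0,0,0,52],
    [0,0,0,0,0,0,52],
  ],
)

```text
clock: 27.7
ee_pos: [618.8, 28.3, 44.2]
tool_rot: [0.044, 0.999, 0.0, 0.001]
wrist_force: [0.6, -0.6, -1.5]
opening: 58.6
```

Call:
send_rows(
  motion=[
    [0.8,-0.2,12,0,0,0,52],
    [0,0,8,0,0,0,52],
    [0,0,3,0,0,0,52],
    [0,0,0,0,0,0,52],
    [0,0,0,0,0,0,52],
  ],
)

```text
clock: 28.2
ee_pos: [616.8, 29.0, 19.5]
tool_rot: [0.044, 0.999, 0.0, 0.0]
wrist_force: [-0.2, -0.5, 0.7]
opening: 58.5
```

Call:
send_rows(
  motion=[
    [0,-0.8,0,0,0,0,52],
    [0,0,2,0,0,0,52],
    [0,0,1.5,0,0,0,52],
    [0,0,0,0,0,0,52],
    [0,0,0,0,0,0,52],
  ],
)

```text
clock: 28.7
ee_pos: [616.5, 28.2, 15.8]
tool_rot: [0.044, 0.999, 0.0, -0.0]
wrist_force: [0.5, 0.8, -0.9]
opening: 58.5
```

Call:
send_rows(
  motion=[
    [0,0,1,0,0,0,52],
    [0,0,0.7,0,0,0,52],
    [0,0,0,0,0,0,52],
  ],
)

```text
clock: 29.0
ee_pos: [616.8, 28.2, 15.0]
tool_rot: [0.044, 0.999, 0.0, 0.0]
wrist_force: [-1.7, 0.3, 5.3]
opening: 58.7
```

Call:
send_rows(
  motion=[
    [0,0,-0.3,0,0,0,62],
    [0,0,0,0,0,0,71],
    [0,0,0,0,0,0,71],
    [0,0,0,0,0,0,71],
    [0,0,-20,0,0,0,71],
    [0,0,-45,0,0,0,71],
    [0,0,-45,0,0,0,80],
    [0,0,-35,0,0,0,85],
  ],
)

```text
clock: 29.8
ee_pos: [617.2, 27.8, 162.0]
tool_rot: [0.044, 0.999, 0.0, 0.001]
wrist_force: [0.4, 0.2, 0.1]
opening: 85.2
```

```bash
python3 -c "
from h import *
plan([(455,-208,155,91.7)],85,42)"
```

```text
[[20.1,-35.6,1.0,0,0,-0.017,85],[20.7,-35.3,1.0,0,0,-0.017,85],[21.3,-34.9,1.0,0,0,-0.017,85],[21.9,-34.5,1.0,0,0,-0.017,85],[22.5,-34.1,1.0,0,0,-0.017,85],[23.1,-33.8,1.0,0,0,-0.017,85],[23.7,-33.3,1.0,0,0,-0.017,85]]
```

Call:
send_rows(
  motion=[
    [20,-35.5,1,0,0,-0.017,85],
    [20.5,-35.5,1,0,0,-0.017,85],
    [21.5,-35,1,0,0,-0.017,85],
    [22,-34.5,1,0,0,-0.017,85],
    [22.5,-34,1,0,0,-0.017,85],
    [23,-34,1,0,0,-0.017,85],
    [23.5,-33.5,1,0,0,-0.017,85],
    [0,0,0,0,0,0,85],
    [0,0,0,0,0,0,85],
    [0,0,0,0,0,0,85],
  ],
)

```text
clock: 30.8
ee_pos: [455.6, -207.1, 152.5]
tool_rot: [-0.016, 1.0, 0.0, 0.0]
wrist_force: [0.7, -0.1, -1.4]
opening: 85.2
```

```bash
python3 look.py w10 block_large=38; python3 -c "
from h import *
im=optics.camera('top');c=cam('top');cv2.imwrite('pics/t10.png',im[:,:,::-1])
for n,z in dict(caul=28,rest_caul=12,block_small=28,block_large=38,tray_large=11).items():
    for r in optics.silhouettes('top',n)[:1]: print(n,round(r['score'],2),rect(c,r['mask'],z))"
```

```text
30.8 [ 455.6 -207.1  152.5] 91.9 85.15788206779061
block_large 0.62 [318.0, 388.7] (array([ 600.9, -203. ], dtype=float32), [11.8, 28.0], 91.9)
block_large 0.6 [318.0, 221.6] (array([ 451.1, -208.7], dtype=float32), [49.6, 123.1], 1.5)
caul 0.84 (array([614.7,  29.6], dtype=float32), [62.2, 100.6], 174.4)
rest_caul 0.9 (array([616.5,  29.2], dtype=float32), [82.7, 120.3], 175.4)
block_small 0.92 (array([623.8, -83.3], dtype=float32), [44.1, 80.4], 14.2)
block_large 0.77 (array([ 414.4, -205.2], dtype=float32), [47.4, 51.6], 91.6)
tray_large 0.92 (array([618.3, 144. ], dtype=float32), [72.2, 144.7], 178.2)
```

Call:
send_rows(
  motion=[
    [4.5,-1.4,30,0,0,0.006,85],
    [0,0,40,0,0,0,85],
    [0,0,35,0,0,0,80],
    [0,0,20,0,0,0,80],
    [0,0,5,0,0,0,80],
    [0,0,0,0,0,0,65],
    [0,0,0,0,0,0,55],
    [0,0,0,0,0,0,42],
    [0,0,0,0,0,0,42],
    [0,0,0,0,0,0,42],
    [0,0,0,0,0,0,42],
    [0,0,0,0,0,0,42],
  ],
  grip_force=45,
)

```text
clock: 32.4
ee_pos: [451.6, -210.2, 24.0]
tool_rot: [-0.013, 1.0, -0.0, 0.002]
wrist_force: [-1.3, 1.3, 7.5]
opening: 48.5
```

Call:
send_rows(
  motion=[
    [0,0,-10,0,0,0,42],
    [0,0,-30,0,0,0,42],
    [0,0,-40,0,0,0,42],
    [0,0,-40,0,0,0,42],
    [0,0,0,0,0,0,42],
    [0,0,0,0,0,0,42],
  ],
)

```text
clock: 33.0
ee_pos: [450.7, -209.5, 143.5]
tool_rot: [-0.013, 1.0, 0.0, 0.001]
wrist_force: [0.4, -0.6, -1.2]
opening: 48.9
```

```bash
python3 look.py w11 block_large=155;  python3 -c "
from h import *
plan([(560,80,150,88.3)],42,42)"
```

```text
33.0 [ 450.7 -209.5  143.5] 91.5 48.88943670708253
block_large 0.68 [317.2, 272.2] (array([ 441.6, -209.6], dtype=float32), [50.6, 107.2], 1.5)
[[-14.8,35.8,-1.1,0,0,0.007,42],[-14.5,35.8,-1.1,0,0,0.007,42],[-14.3,36.0,-1.0,0,0,0.007,42],[-14.0,36.0,-1.1,0,0,0.007,42],[-13.7,36.2,-1.0,0,0,0.007,42],[-13.5,36.2,-1.1,0,0,0.007,42],[-13.3,36.4,-1.0,0,0,0.007,42],[-13.0,36.4,-1.1,0,0,0.007,42]]
```

Call:
send_rows(
  motion=[
    [-15,36,-1,0,0,0.007,42],
    [-14.5,36,-1,0,0,0.007,42],
    [-14.5,36,-1,0,0,0.007,42],
    [-14,36,-1,0,0,0.007,42],
    [-14,36,-1,0,0,0.007,42],
    [-13.5,36,-1,0,0,0.007,42],
    [-13.5,36,-1,0,0,0.007,42],
    [-13,36,-1,0,0,0.007,42],
    [0,0,0,0,0,0,42],
    [0,0,0,0,0,0,42],
    [0,0,0,0,0,0,42],
  ],
)

```text
clock: 34.2
ee_pos: [560.9, 76.7, 149.3]
tool_rot: [0.016, 1.0, -0.001, -0.001]
wrist_force: [1.1, -0.9, -1.2]
opening: 48.6
```

```bash
python3 look.py w12 tray_large=11 caul=28 rest_caul=12;  python3 -c "
from h import *
plan([(618.5,142,42,88.3)],42,42)"
```

```text
34.2 [560.9  76.7 149.3] 88.1 48.643736221898784
tray_large 0.82 [411.6, 252.3] (array([599.2, 153.9], dtype=float32), [49.8, 106.6], 178.2)
tray_large 0.4 [11.5, 317.6] (array([ 643.5, -205.8], dtype=float32), [31.6, 55.7], 164.1)
caul 0.94 [240.3, 264.8] (array([587.9,  14. ], dtype=float32), [24.1, 51.1], 173.0)
[[-13.7,16.7,27.1,0,0,-0.001,42],[-13.7,16.7,27.1,0,0,-0.001,42],[-13.7,16.7,27.1,0,0,-0.001,42],[-13.7,16.6,27.1,0,0,-0.001,42]]
```

View pics/w12.png

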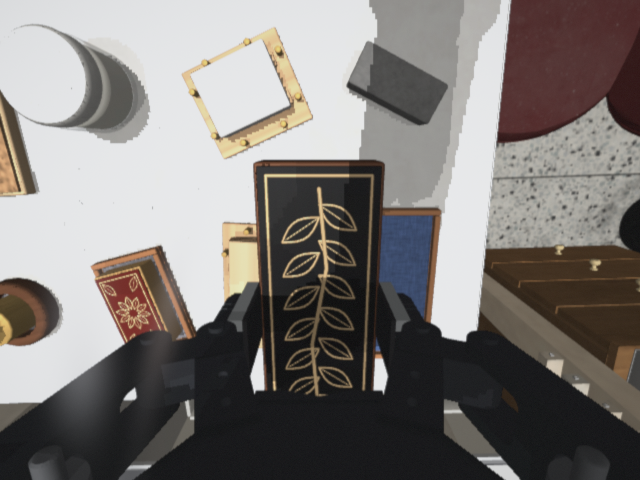

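The large block is held face up at (320,280) and the blue tray's edge shows at (438,212). The small block and the plate sit within their places, and the caul is partly visible.

```bash
python3 -c "
from h import *
s=ctrl.state();c=cam('wrist')
print(px2w(c,[(439,211),(434,355)],11), px2w(c,[(257,174),(383,174)],s['ee_pos'][2]+14)-s['ee_pos'],s['ee_pos'])"
```

```text
[[551.43942087 179.68779898  11.        ]
 [691.59614101 183.63969722  11.        ]] [[-57.62681779 -21.04887991  14.        ]
 [-56.08104834  26.43695764  14.        ]] [561.61865842  77.05180428 150.36740702]
```

Call:
send_rows(
  motion=[
    [-19,21.5,0,0,0,0,42],
    [-19,21.5,10,0,0,0,42],
    [-19,22,30,0,0,0,42],
    [0,0,40,0,0,0,42],
    [0,0,24,0,0,0,42],
    [0,0,4,0,0,0,42],
    [0,0,0,0,0,0,42],
    [0,0,0,0,0,0,42],
    [0,0,0,0,0,0,42],
  ],
)

```text
clock: 35.3
ee_pos: [622.5, 141.6, 44.6]
tool_rot: [0.016, 1.0, 0.001, 0.002]
wrist_force: [-0.4, 0.3, -0.3]
opening: 48.5
```

Call:
send_rows(
  motion=[
    [2,1,10,0,0,0,42],
    [0,0,8,0,0,0,42],
    [0,0,3,0,0,0,42],
    [0,0,0,0,0,0,42],
    [0,0,0,0,0,0,42],
    [0,0,0,0,0,0,42],
  ],
)

```text
clock: 35.9
ee_pos: [619.3, 142.7, 21.7]
tool_rot: [0.015, 1.0, 0.0, 0.0]
wrist_force: [-0.4, 0.8, -1.0]
opening: 48.7
```

```bash
python3 -c "
from h import *
im=optics.camera('scene');c=cam('scene');a=im[270:370,180:310,::-1].copy()
cv2.imwrite('pics/s3.png',cv2.resize(a,None,fx=6,fy=6,interpolation=cv2.INTER_CUBIC))
s=ctrl.state();print(s['ee_pos'],s['wrist_force'],jaw())"
```

```text
[619.33386519 142.66685547  21.76873165] [ 0.468257    0.87026986 -1.67499851] 88.23608837667624
```

View pics/s3.png

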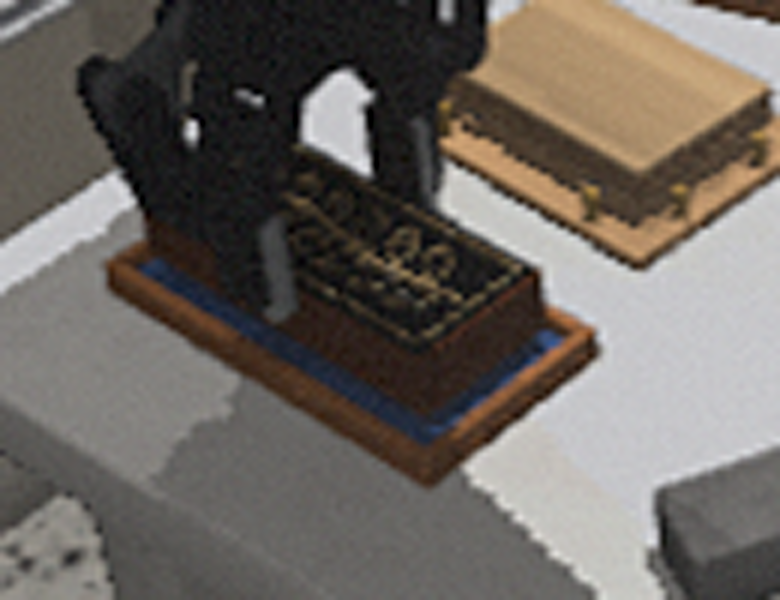

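The large block hovers inside the tray outline with similar blue margins on the two visible sides. The caul lies flat between its pins.

Call:
send_rows(
  motion=[
    [0,0,3,0,0,0,42],
    [0,0,3,0,0,0,42],
    [0,0,1,0,0,0,42],
    [0,0,0,0,0,0,42],
    [0,0,0,0,0,0,42],
  ],
)

```text
clock: 36.45
ee_pos: [619.0, 142.7, 14.4]
tool_rot: [0.015, 1.0, 0.0, 0.0]
wrist_force: [-0.2, 0.8, -1.5]
opening: 48.6
```

Call:
send_rows(
  motion=[
    [0,0,0.8,0,0,0,42],
    [0,0,0,0,0,0,42],
    [0,0,0,0,0,0,42],
  ],
)

```text
clock: 36.75
ee_pos: [619.2, 142.7, 14.1]
tool_rot: [0.015, 1.0, 0.0, 0.0]
wrist_force: [-0.9, -0.6, 4.1]
opening: 48.8
```

Seated. Release and retreat.

Call:
send_rows(
  motion=[
    [0,0,0,0,0,0,54],
    [0,0,0,0,0,0,64],
    [0,0,0,0,0,0,64],
    [0,0,0,0,0,0,64],
    [0,0,-20,0,0,0,64],
    [0,0,-45,0,0,0,64],
    [0,0,-45,0,0,0,64],
    [30,0,-35,0,0,0,64],
    [50,0,0,0,0,0,64],
    [50,0,0,0,0,0,64],
    [50,0,0,0,0,0,64],
    [0,0,0,0,0,0,64],
  ],
)

```text
clock: 37.95
ee_pos: [430.4, 147.9, 156.6]
tool_rot: [0.013, 1.0, 0.001, -0.005]
wrist_force: [-0.4, 0.2, -0.4]
opening: 63.8
```

Call:
send_rows(
  motion=[
    [0,0,0,0,0,0,64],
    [0,0,0,0,0,0,64],
    [0,0,0,0,0,0,64],
  ],
)

```text
clock: 38.25
ee_pos: [440.9, 148.1, 159.2]
tool_rot: [0.016, 1.0, -0.0, 0.001]
wrist_force: [0.3, -0.3, 0.3]
opening: 63.9
```

```bash
python3 -c "
from h import *
im=optics.camera('top');c=cam('top')
cv2.imwrite('pics/t13.png',cv2.resize(im[150:320,190:440,::-1],None,fx=3,fy=3,interpolation=cv2.INTER_CUBIC))
for n,z in dict(weight=38,plate=28,rest_plate=12,block_small=28,tray_small=11,caul=28,rest_caul=12,block_large=28,tray_large=11).items():
    for r in optics.silhouettes('top',n)[:1]: print(n,round(r['score'],2),rect(c,r['mask'],z))
print(ctrl.state()['ee_pos'])"
```

```text
weight 0.85 (array([ 628.3, -198. ], dtype=float32), [33.2, 38.0], 135.6)
plate 0.79 (array([452.3,  24.4], dtype=float32), [49.8, 58.6], 111.9)
rest_plate 0.64 (array([453.2,  24.9], dtype=float32), [73.0, 82.4], 112.6)
block_small 0.64 (array([623.6, -83.3], dtype=float32), [41.7, 75.6], 13.8)
tray_small 0.89 (array([626.9, -83.6], dtype=float32), [64.4, 100.8], 12.8)
rest_caul 0.82 (array([616.7,  29.7], dtype=float32), [81.9, 120.1], 175.5)
block_large 0.87 (array([618.5, 141.7], dtype=float32), [52.7, 123.6], 178.5)
tray_large 0.79 (array([618.2, 143.6], dtype=float32), [71.7, 144.6], 178.2)
[439.15381118 148.15850456 158.66135087]
```

View pics/t13.png

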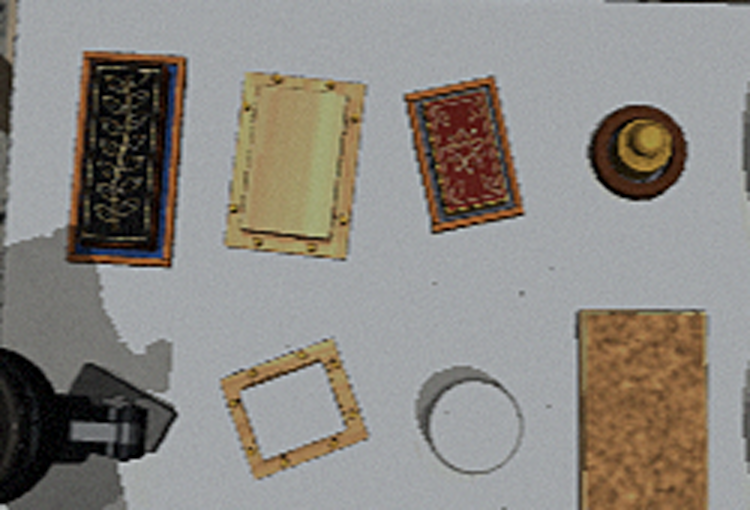

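All five pieces sit in their places, with each centre offset within about 3 mm and the stack base bare. Handing in.

```bash
python3 -c "
from station import ctrl
print(ctrl.hand_in())"
```

```text
the job is handed in; nothing more can be done
None
```

I took the stack apart from the top down and put all five pieces in their places. Each was lowered until the wrist force showed contact, then released. I handed the job in after about 38 s of the 128 s; the robot reports no verdict.

The last check was one picture from the top camera after the arm had backed off. It shows every piece in its own place, with both blocks face up and the base empty:

| Piece | Offset from centre of its place | Angle to its place |
|---|---|---|
| Plate | about 1 mm | under 1° |
| Small block | about 3 mm | about 1° |
| Caul | about 2 mm (earlier picture) | about 1° |
| Large block | about 2 mm | under 1° |
| Weight | about 3 mm, against the stand's position in the first picture | not applicable |

- **Caul not found:** the network missed the caul in the final picture. Its figures come from the picture taken just after it was placed, and by eye it lies between its pins at the end.
- **Camera disagreement:** the top and wrist cameras differed by about 2–3 mm in y, so I aimed between them.
- **Heights:** the seated heights come from the tool height at contact, each within about 1 mm of nominal; nothing measured them directly.

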